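Set the ratchet clamp to tighten and clamp the diorama tile

TASK

The ratchet clamp was left set to loosen: flip its direction lever fully over to tighten, then work the handle to and fro until the jaw clamps the diorama tile firmly against the stop, without crushing it. Then let the handle free-wheel back to its park stop and leave it there, with the tile still clamped. Move the jaw only with the handle, do not touch the tile, and leave everything else standing where it is.

Things in the scene. Friction and masses are not known exactly. Their poses are not given: they have to be found in the camera images.
- press: steel ratchet bench clamp, fixed: base plate 150 x 370 x 12 mm, gearbox 84 mm square at one end. Origin: on the handle's upright pivot axis, at table level; +y runs along the plate to the stop, x across it. Set to tighten, handle clockwise drives the jaw 20 mm per rad (after up to 0.4 rad of play until a tooth catches), back free-wheels; set to loosen, the reverse; in between, neither
- handle (a joint): ratchet handle angle about the upright pivot axis, rad: 0 = parked at its stop, grows clockwise seen from above, 1.1 = other end stop. At 0.55 it points along the clamp's -x. Swinging free takes 1 to 2 N at the post (light clicks), driving the jaw idle 5 to 7 N. The jaw stays put by friction when the handle is let go
- handle_grip (a point): middle of the black upright round post at the handle's end, 22 mm across: 130 mm from the pivot axis, 124 mm above the table; post foot on the flat bar at 93 mm, top at 145 mm. Clamping is felt here as force along the swing: firm at 10 to 12 N while moving, from 16 N the tile is crushed
- dir_lever (a joint): direction lever angle relative to the handle, rad: 0 = loosen (found there, within 0.05), 1.0 = tighten, at its end stop; grows counter-clockwise seen from above about the same pivot axis. Stays where left; takes 2 to 5 N at its tab; works only when fully over (last 0.1 rad)
- lever_tab (a point): middle of the upright tab at the lever's tip, on top of the ratchet head, on the side away from the handle: 42 mm from the pivot axis, 119 mm above the table. Tab 14 mm (radially) x 10 mm (along its swing), from 100 to 131 mm above the table; turns with the handle
- jaw: sliding steel jaw with a springy rubber-faced pad (gives 1 mm per 40 N), 110 mm wide, 44 mm tall. Origin: centre of its pressing face, 36 mm above the table; it moves along the clamp's +y to close. Starts with its face 87 mm from the pivot axis
- tile: diorama tile: wooden block 100 x 110 (along the clamp) x 40 mm tall with grass, road, rock and small trees on top (75 mm in all). Origin: centre of its underside. Lies loose on the base plate between jaw and stop, 1 to 18 mm short of the stop and 15 to 19 mm from the jaw; the steel stop is 44 mm tall, its place differs each time
- jar: yellow jar with black lid, 66 mm across, 100 tall: stands near the clamp, not part of the job; origin at the centre of its underside
- glue: blue glue bottle, 42 mm across, 150 tall: stands near the clamp, not part of the job; origin at the centre of its underside
- sander: cork sanding block 70 x 40 x 25 mm: stands near the clamp, not part of the job; origin at the centre of its underside
- brush: flat brush, 160 mm long: stands near the clamp, not part of the job; origin at the centre of its underside or on its long axis
- rock: loose plaster rock, 68 mm across, 45 tall: stands near the clamp, not part of the job; origin at the centre of its underside
- cup: white mixing cup, 64 mm across, 60 tall: stands near the clamp, not part of the job; origin at the centre of its underside
- spatula: filling spatula, 170 mm long: stands near the clamp, not part of the job; origin at the centre of its underside or on its long axis

How it is judged:
By the outcome, as a careful person would: the job done as asked, in the order asked, and still so for the second after the job is handed in, with the robot touching nothing.
It also fails if it takes over 67 s, if anything falls off the work surface, if the arm or the gripper's body presses on something with over 40 N, if the wrist force passes 120 N, or if a joint passes its speed limit or range.

ROBOT

A 6-joint arm with a two-finger parallel gripper is mounted at the origin on the work surface. World frame = base frame: x ahead of the robot, y to its left, z up, the work surface at z = 0. Lengths are in m, angles in degrees, forces in N, time in s.
With the tool pointing down it reaches from about 0.275 to 1 m from the base axis. Payload 8.4 kg.
Tool frame: the origin (TCP) lies between the finger pads; the fingertips stand 11 mm ahead of it and the grasp point (between the pads) lies 8 mm behind it; x points along the fingers, y is the direction in which the jaws open and shut, and the axes are right-handed (so a half turn about x gives the same grasp; the last joint's range is limited). The gripper opens to 85 mm and grips with 20 to 120 N. Pads are 22 mm wide; open, the fingers measure 114 mm over their backs; the gripper's body (76 mm by 85 mm) begins 54 mm behind the grasp point. The pads swing forward as they close: fully open they stand 13 mm farther back than shut.
Start: joints at [71.597, 20.225, 93.587, -0, 66.188, -0.138], TCP at [0.196, 0.594, 0.215] pointing down, gripper open.
Joint ranges: [-150.9, 150.9], [-52.94, 120.26], [3.33, 152.33], [-74.26, 254.26], [0, 154.13], [-172.89, 172.89]. Speed limits (degrees/s): [127.2, 127.2, 159.86, 180, 180, 180].

INTERFACE

Orientations are given as [roll, pitch, yaw] about the fixed x, y, z axes, in that order (R = Rz(yaw) Ry(pitch) Rx(roll)).
In Python, from station import status, optics, env gives the robot as it stands.
- The arm moves only by the tool step_arm, never from a script. Its argument "targets" is a list that holds one entry, the list of rows, each a list of 7 numbers: the turn, a rotation vector about the tool's x, y, z in rad, then the shift along the tool's x, y, z in cm, then the opening, from 0 (shut) to 1 (fully open). In form: [[[ax, ay, az, x, y, z, grip], ...]]. A call has 1 to 20 rows; each row shifts and turns the commanded pose from where the row before left it, along the tool's axes as they then stand; what a row does not reach is not made up. A row lasts 1/12 s, in which the tool goes at most 41.7 mm and 7.16 degrees, less where a joint would pass 70% of its speed; a pose out of reach is approached as far as the arm can. A call with a gripper value outside its range is refused whole. The fingers move at their own pace and stop on an object; "force" is the grip in N (left out, the last holds). Time passes only in rows, so rows that do not move let the fingers close. It gives the time, the measured TCP pose, the force and the opening at its end, in the units of the state.
- status.sense(): the state, without advancing time (a new reading comes with each control period).
- optics.capture(name): name is "scene" or "top"; returns the picture (384x512x3 uint8, red, green, blue); there is no depth.
- optics.camera_model(name): a dict with "camera_matrix" (3x3 intrinsics, pixels), "view" (4x4, takes a point from world to camera coordinates). Camera axes: x right, y down, z forward; pixel columns grow to the right and rows downward; lengths in m; the calibration is good to about 2 mm. A picture is of the moment at which its call begins. camera_model takes no time and is no camera call.
- env.close_job(): hands the job in, once; it reports no verdict.
The state is a dict: "t": time; "joint_positions": joint angles; "joint_vel": joint speeds; "joint_efforts": joint torques, N m; "tool_pos": TCP position; "orientation": TCP orientation; "contact_force": force on the tool from outside, world axes, zero at the start; "torque": the same for the moment, N m; "gripper_width": finger opening in m.
Only numpy, scipy, OpenCV 4.12 (cv2) and the standard library are available. Lean on these libraries where they do the work, as an engineer would, in place of code of your own. Each camera call takes 0.05 s, during which the arm holds its last target. There are 200 camera calls.

## Working session

There is one attempt and no reset: what is moved stays moved. The work goes in short steps, Python scripts to look and compute and a tool call to move; the robot and the scene stay as the last step left them, time stands still between calls to the robot, and variables do not carry over. Pictures are saved under pics/ and viewed, about 8 in all and at most 12, crops included, and the job is handed in when it is done.

Besides the shell and the picture viewer there is one more tool, called after "Call:" in YAML: its name, and indented under it one key for each argument. step_arm: Moves the arm, as the interface text tells. Its arguments: {"type":"object","properties":{"targets":{"type":"array"},"force":{"type":"number"}},"required":["targets"]}

```bash
mkdir -p pics; ls
python3 - <<'E'
from station import status, optics, env
import cv2, numpy as np
s=status.sense(); print(s)
for n in("scene","top"):
    im=optics.capture(n); cv2.imwrite(f"pics/{n}0.png",im[...,::-1])
    m=optics.camera_model(n); print(n,np.round(m["camera_matrix"],1).tolist(),np.round(m["view"],3).tolist())
a=[cv2.imread(f"pics/{n}0.png") for n in("scene","top")]
for n,i in zip(("scene","top"),a): cv2.imwrite(f"pics/{n}0b.png",cv2.resize(i,(800,600),interpolation=cv2.INTER_CUBIC))
E
```

```text
pics
{'t': 0.0, 'joint_positions': array([ 7.15981979e+01,  2.02632154e+01,  9.36318065e+01, -1.51542028e-03,
        6.61868231e+01, -1.37723411e-01]), 'joint_vel': array([-0.1368334 , -0.01994756,  0.06531215, -0.00921186,  0.02916003,
       -0.02826978]), 'joint_efforts': array([ 3.64986743e-03, -6.05253983e+01, -3.42068517e+01,  4.02970745e-04,
        9.41886858e-03, -4.10486757e-05]), 'tool_pos': array([0.19571872, 0.59301452, 0.21383336]), 'orientation': array([ -89.16787119,   89.91814323, -107.43133703]), 'contact_force': array([ 0.21779004, -0.82194124,  0.10177861]), 'torque': array([-0.0071402 ,  0.02522336, -0.06422049]), 'gripper_width': 0.08532015423949875}
scene [[426.7, 0.0, 258.0], [0.0, 426.7, 194.3], [0.0, 0.0, 1.0]] [[-0.64, 0.768, 0.013, 0.344], [0.498, 0.427, -0.755, -0.262], [-0.585, -0.477, -0.656, 1.363], [0.0, 0.0, 0.0, 1.0]]
top [[456.6, 0.0, 249.0], [0.0, 456.6, 195.3], [0.0, 0.0, 1.0]] [[-0.022, -1.0, 0.002, 0.073], [-0.975, 0.021, -0.219, 0.625], [0.219, -0.007, -0.976, 1.217], [0.0, 0.0, 0.0, 1.0]]
```

View pics/scene0b.png

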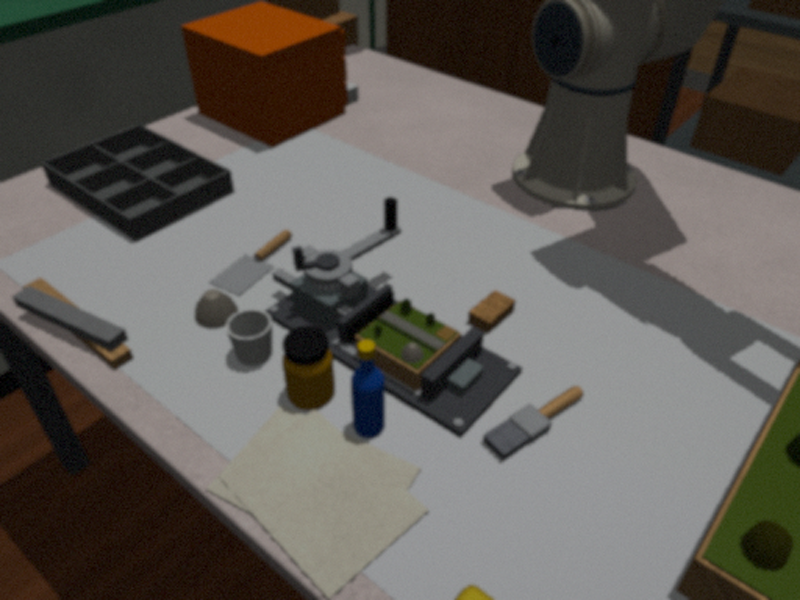

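View pics/top0b.png

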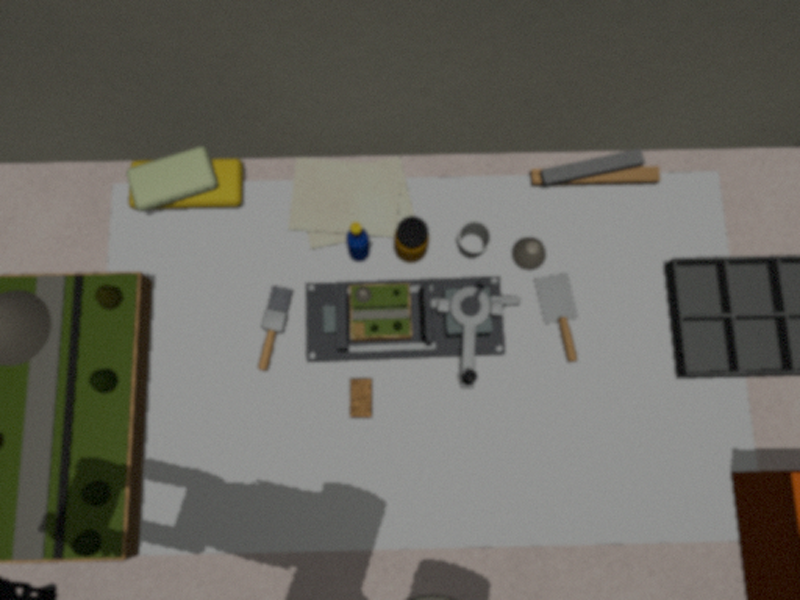

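The views show the clamp mid-table: pivot near (468,306) in the enlarged top view, black post (468,377), stop to the left (world +y). The jar, bottle and cup stand on the far side. I'll zoom in next.

```bash
cat > h.py <<'E'
import cv2, numpy as np
from station import status, optics, env
def K(n):
    m=optics.camera_model(n); return np.array(m["camera_matrix"]),np.array(m["view"])
def ray(n,uv,z):
    k,V=K(n); d=V[:3,:3].T@np.linalg.inv(k)@np.array([*uv,1.]); c=-V[:3,:3].T@V[:3,3]
    return c+d*(z-c[2])/d[2]
def proj(n,p):
    k,V=K(n); q=k@(V[:3,:3]@np.asarray(p)+V[:3,3]); return q[:2]/q[2]
def crop(im,x,y,w,h,f,out,gain=1.8):
    c=np.clip(im[y:y+h,x:x+w].astype(float)*gain,0,255).astype(np.uint8)
    cv2.imwrite(out,cv2.resize(c,None,fx=f,fy=f,interpolation=cv2.INTER_CUBIC))
E
python3 - <<'E'
from h import *
t=cv2.imread("pics/top0.png"); s=cv2.imread("pics/scene0.png")
crop(t,190,170,140,82,5.7,"pics/c1.png"); crop(s,165,115,180,135,4.4,"pics/c2.png")
E
```

```text
(no output)
```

View pics/c1.png

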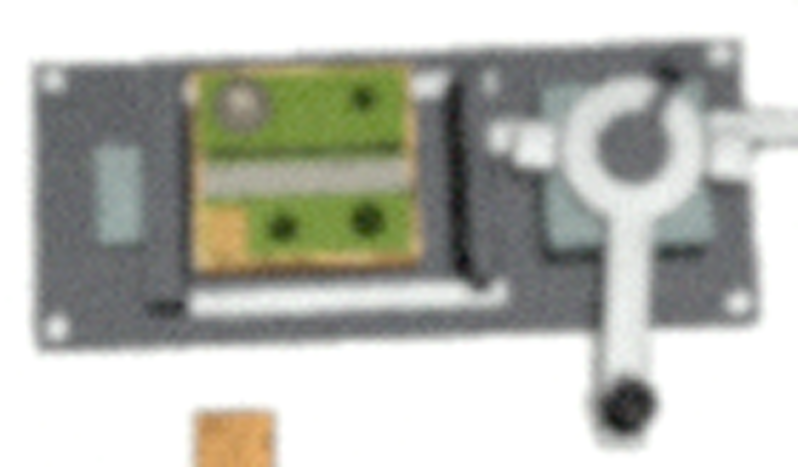

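View pics/c2.png

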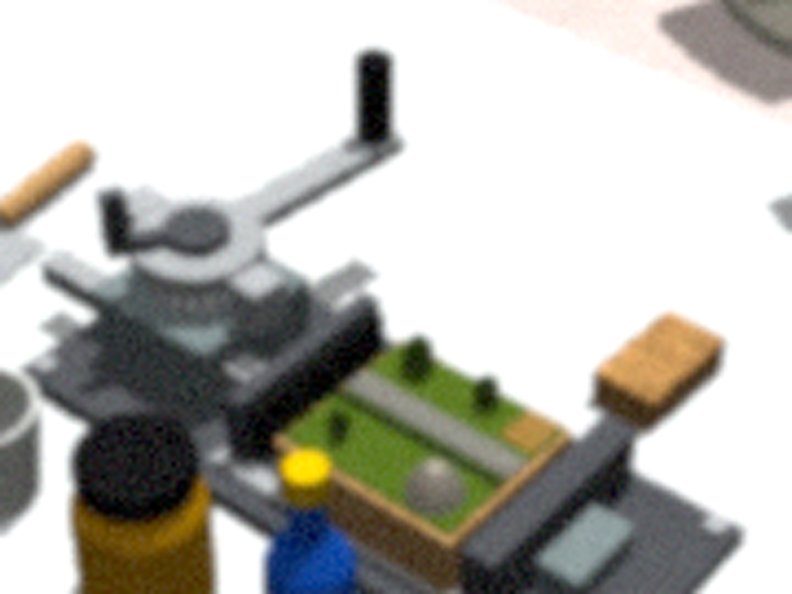

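The post top shows at crop (627,403), the tab at (668,78), and the four bolts at the plate corners.

Run:
```python
from h import *
f=lambda u,v:(190+(u+.5)/5.7-.5,170+(v+.5)/5.7-.5)
g=lambda u,v:(165+(u+.5)/4.4-.5,115+(v+.5)/4.4-.5)
B=[f(53,80),f(57,328),f(721,53),f(740,300)]
P=[ray("top",b,.013) for b in B]
for p in P: print(np.round(p,4))
# plate axis: +y clamp from right bolts to left bolts
d=((P[0]-P[2])+(P[1]-P[3]))[:2]; print("len",np.linalg.norm(d)/2,"yaw",np.degrees(np.arctan2(d[1],d[0]))-90)
C=[ray("top",f(*b),.012) for b in [(34,64),(40,350),(740,40),(757,325)]]
for p in C: print("corner",np.round(p,4))
d=((C[0]-C[2])+(C[1]-C[3]))[:2]; print("len",np.linalg.norm(d)/2,"w",np.linalg.norm(C[0]-C[1]),"yaw",np.degrees(np.arctan2(d[1],d[0]))-90,"cen",np.mean(C,0))
for n,a,b in (("posttop",(628,402),(374,58)),("tabtop",(668,72),(113,195))):
    z=.145 if n[0]=="p" else .131
    print(n,ray("top",f(*a),z),ray("scene",g(*b),z))
print("ring c",ray("top",f(634,147),.10), ray("scene",g(198,232),.1))
print("jaw L/R", ray("top",f(452,80),.056),ray("top",f(468,280),.056))
for nm,uv,z in (("jar",f(0,0),0),):
    pass
s=lambda n,u,v,z:print(n,np.round(ray("top",((u+.5)*.64-.5,(v+.5)*.64-.5),z),3))
s("jar",412,231,.1);s("glue",356,230,.15);s("cup",473,235,.06);s("rock",530,250,.03);s("sander",361,397,.025);s("spat",556,300,0)
```

```text
[0.678  0.2067 0.013 ]
[0.5479 0.2044 0.013 ]
[ 0.6849 -0.141   0.013 ]
[ 0.5547 -0.1436  0.013 ]
len 0.34792230266711616 yaw 1.1348032622553745
corner [0.687  0.2167 0.012 ]
corner [0.537  0.2131 0.012 ]
corner [ 0.692  -0.1515  0.012 ]
corner [ 0.5418 -0.1517  0.012 ]
len 0.3665223208363923 w 0.1500626525453969 yaw 0.7672939748626675 cen [0.61444952 0.03163338 0.012     ]
posttop [ 0.48788182 -0.06881026  0.145     ] [ 0.48835541 -0.06917477  0.145     ]
tabtop [ 0.64560106 -0.09663305  0.131     ] [ 0.65415773 -0.09937256  0.131     ]
ring c [ 0.61648739 -0.08265519  0.1       ] [ 0.62046192 -0.07566005  0.1       ]
jaw L/R [0.66269792 0.00174493 0.056     ] [ 0.56076187 -0.00293342  0.056     ]
jar [0.756 0.016 0.1  ]
glue [0.743 0.115 0.15 ]
cup [ 0.759 -0.099  0.06 ]
rock [ 0.737 -0.209  0.03 ]
sander [0.468 0.114 0.025]
spat [ 0.646 -0.259  0.   ]
```

```bash
cat > plan.py <<'E'
import numpy as np, json, os, sys
from station import status
from scipy.spatial.transform import Rotation as Ro
# commanded pose kept in cmd.json: x,y,z,yaw of tool y axis (deg); tool x is straight down
P=np.array([.6178,-.080]); YAW=1.1
def er(a): a=np.radians(a); return np.array([np.cos(a),np.sin(a)])
def et(a): return er(a+90)
def load(): return np.array(json.load(open("cmd.json")))
def tool(): # measured, same form
    s=status.sense(); R=Ro.from_euler("xyz",s["orientation"],degrees=True).as_matrix()
    return np.r_[s["tool_pos"],np.degrees(np.arctan2(R[1,1],R[0,1]))],R,s
def rows(wps,cm=None):
    """wps: list of (x,y,z,yaw,grip,n); prints rows, saves the pose they lead to"""
    c=load() if cm is None else np.array(cm,float); out=[]
    for *p,g,n in wps:
        p=np.array(p); c0=c.copy(); dy=(p[3]-c0[3]+180)%360-180
        for i in range(n):
            t=c0+(np.r_[p[:3]-c0[:3],dy])*(i+1)/n
            a=np.radians(c[3]); d=t[:3]-c[:3]
            ax=round(-np.radians(t[3]-c[3]),3)
            r=[ax,0,0]+[round(v*100,2) for v in(-d[2],d@[np.cos(a),np.sin(a),0],d@[np.sin(a),-np.cos(a),0])]+[g]
            # the shift is along the tool axes before the row's turn
            c=np.r_[c[:3]+np.array([r[4]*np.cos(a)+r[5]*np.sin(a),r[4]*np.sin(a)-r[5]*np.cos(a),-r[3]])/100,c[3]-np.degrees(ax)]
            out.append(r)
    json.dump(list(c),open("cmd.json","w"))
    for k in range(0,len(out),20): print("[[%s]]"%",".join(str(r).replace(" ","") for r in out[k:k+20]))
    print("end",np.round(c,4),len(out))
E
python3 - <<'E'
from plan import *
m,R,s=tool(); print(m); print(np.round(R,3))
c=[.196,.594,.215,m[3]]
th=-28
for s_ in(0,180): print((th+s_-m[3]+180)%360-180)
E
```

```text
[ 0.19576697  0.59307279  0.21392254 71.73062787]
[[-0.     0.313  0.95 ]
 [-0.001  0.95  -0.313]
 [-1.    -0.001 -0.   ]]
-99.730627873278
80.26937212672203
```

Run:
```python
from plan import *
th=-30; q=P+.043*er(th)-.030*et(th); print(q)
rows([(*q,.19,th,0,32)],[.196,.594,.215,71.73])
```

```text
[ 0.64003909 -0.12748076]
[[[np.float64(0.055),0,0,np.float64(0.08),np.float64(-1.71),np.float64(2.02),0],[np.float64(0.056),0,0,np.float64(0.08),np.float64(-1.59),np.float64(2.12),0],[np.float64(0.055),0,0,np.float64(0.07),np.float64(-1.47),np.float64(2.2),0],[np.float64(0.056),0,0,np.float64(0.08),np.float64(-1.35),np.float64(2.28),0],[np.float64(0.055),0,0,np.float64(0.08),np.float64(-1.22),np.float64(2.35),0],[np.float64(0.056),0,0,np.float64(0.08),np.float64(-1.08),np.float64(2.41),0],[np.float64(0.055),0,0,np.float64(0.08),np.float64(-0.95),np.float64(2.47),0],[np.float64(0.056),0,0,np.float64(0.08),np.float64(-0.82),np.float64(2.52),0],[np.float64(0.055),0,0,np.float64(0.07),np.float64(-0.67),np.float64(2.56),0],[np.float64(0.056),0,0,np.float64(0.08),np.float64(-0.53),np.float64(2.6),0],[np.float64(0.055),0,0,np.float64(0.08),np.float64(-0.38),np.float64(2.62),0],[np.float64(0.056),0,0,np.float64(0.08),np.float64(-0.24),np.float64(2.63),0],[np.float64(0.055),0,0,np.float64(0.08),np.float64(-0.09),np.float64(2.65),0],[np.float64(0.056),0,0,np.float64(0.07),np.float64(0.06),np.
[... 748 characters left out ...]
8),np.float64(1.44),np.float64(2.22),0],[np.float64(0.055),0,0,np.float64(0.07),np.float64(1.57),np.float64(2.13),0],[np.float64(0.056),0,0,np.float64(0.08),np.float64(1.68),np.float64(2.05),0],[np.float64(0.055),0,0,np.float64(0.08),np.float64(1.79),np.float64(1.95),0],[np.float64(0.056),0,0,np.float64(0.08),np.float64(1.89),np.float64(1.85),0],[np.float64(0.055),0,0,np.float64(0.08),np.float64(2.0),np.float64(1.74),0],[np.float64(0.056),0,0,np.float64(0.07),np.float64(2.09),np.float64(1.63),0],[np.float64(0.055),0,0,np.float64(0.08),np.float64(2.17),np.float64(1.5),0],[np.float64(0.056),0,0,np.float64(0.08),np.float64(2.26),np.float64(1.39),0]]]
end [  0.6401  -0.1275   0.19   -30.0273] 32
```

Call:
step_arm:
  targets:
    - [[0, 0, 0, 0.08, -1.82, 2.16, 0], [0, 0, 0, 0.08, -1.82, 2.16, 0], [0, 0, 0, 0.08, -1.82, 2.16, 0], [0, 0, 0, 0.08, -1.82, 2.16, 0], [0, 0, 0, 0.08, -1.82, 2.16, 0], [0, 0, 0, 0.08, -1.82, 2.16, 0], [0, 0, 0, 0.08, -1.82, 2.16, 0], [0, 0, 0, 0.08, -1.82, 2.16, 0], [0, 0, 0, 0.08, -1.82, 2.16, 0], [0, 0, 0, 0.08, -1.82, 2.16, 0], [0, 0, 0, 0.08, -1.82, 2.16, 0], [0, 0, 0, 0.08, -1.82, 2.16, 0], [0, 0, 0, 0.08, -1.82, 2.16, 0], [0, 0, 0, 0.08, -1.82, 2.16, 0], [0, 0, 0, 0.08, -1.82, 2.16, 0], [0, 0, 0, 0.08, -1.82, 2.16, 0], [0, 0, 0, 0.08, -1.82, 2.16, 0], [0, 0, 0, 0.08, -1.82, 2.16, 0], [0, 0, 0, 0.08, -1.82, 2.16, 0], [0, 0, 0, 0.08, -1.82, 2.16, 0]]

```text
t: 1.77
tool_pos: [0.4924, 0.1111, 0.1983]
orientation: [-155.6, 90.0, -173.9]
contact_force: [-0.5, 1.0, -0.8]
gripper_width: 0.0
```

Call:
step_arm:
  targets:
    - [[0, 0, 0, 0.08, -1.82, 2.16, 0], [0, 0, 0, 0.08, -1.82, 2.16, 0], [0, 0, 0, 0.08, -1.82, 2.16, 0], [0, 0, 0, 0.08, -1.82, 2.16, 0], [0, 0, 0, 0.08, -1.82, 2.16, 0], [0, 0, 0, 0.08, -1.82, 2.16, 0], [0, 0, 0, 0.08, -1.82, 2.16, 0], [0, 0, 0, 0.08, -1.82, 2.16, 0], [0, 0, 0, 0.08, -1.82, 2.16, 0], [0, 0, 0, 0.08, -1.82, 2.16, 0], [0.104, 0, 0, 0, 0, 0, 0], [0.104, 0, 0, 0, 0, 0, 0], [0.104, 0, 0, 0, 0, 0, 0], [0.104, 0, 0, 0, 0, 0, 0], [0.104, 0, 0, 0, 0, 0, 0], [0.104, 0, 0, 0, 0, 0, 0], [0.104, 0, 0, 0, 0, 0, 0], [0.104, 0, 0, 0, 0, 0, 0], [0.104, 0, 0, 0, 0, 0, 0], [0.104, 0, 0, 0, 0, 0, 0]]

```text
t: 3.43
tool_pos: [0.6398, -0.128, 0.1901]
orientation: [-113.8, 89.9, 168.1]
contact_force: [0.1, -0.3, 1.2]
gripper_width: 0.0001
```

Call:
step_arm:
  targets:
    - [[0.104, 0, 0, 0, 0, 0, 0], [0.104, 0, 0, 0, 0, 0, 0], [0.104, 0, 0, 0, 0, 0, 0], [0.104, 0, 0, 0, 0, 0, 0], [0.104, 0, 0, 0, 0, 0, 0], [0.104, 0, 0, 0, 0, 0, 0], [0.104, 0, 0, 0, 0, 0, 0], [0, 0, 0, 0, 0, 0, 0], [0, 0, 0, 0, 0, 0, 0], [0, 0, 0, 0, 0, 0, 0]]

```text
t: 4.27
tool_pos: [0.64, -0.128, 0.1904]
orientation: [-70.4, 90.0, 170.2]
contact_force: [0.1, -0.8, 0.4]
gripper_width: -0.0
```

Run:
```python
from plan import *
from h import *
m,R,s=tool(); print(s["t"],m,s["contact_force"],s["gripper_width"],np.round(s["joint_positions"],1))
a=optics.capture("scene"); crop(a[...,::-1],165,95,180,135,4.4,"pics/c3.png")
```

```text
4.2667 [  0.63995143  -0.12802633   0.19035598 -29.37044859] [ 0.05316889 -0.82227541  0.38056397] -1.8571620285516793e-05 [-11.4  23.9  91.3  -0.   64.8  17.9]
```

View pics/c3.png

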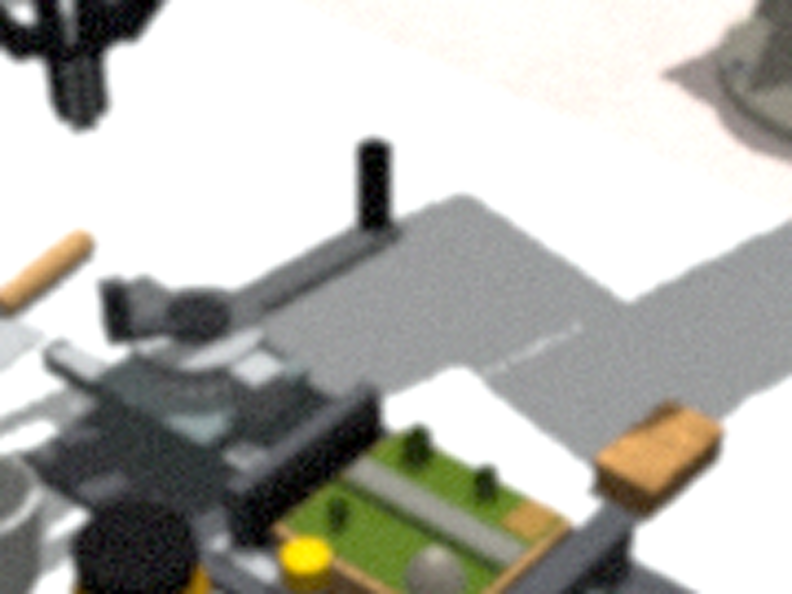

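Clear of the clamp: the fingertips are above and behind the tab, with the tab at crop (115,305). I'll descend and begin pushing along the arc.

Call:
step_arm:
  targets:
    - [[0, 0, 0, 1.1, 0, 0, 0], [0, 0, 0, 1.1, 0, 0, 0], [0, 0, 0, 1.1, 0, 0, 0], [0, 0, 0, 1.1, 0, 0, 0], [0, 0, 0, 1.1, 0, 0, 0], [0, 0, 0, 1.1, 0, 0, 0], [0, 0, 0, 0, 0, -0.4, 0], [0, 0, 0, 0, 0, -0.4, 0], [0, 0, 0, 0, 0, -0.4, 0], [0, 0, 0, 0, 0, 0, 0]]

```text
t: 5.15
tool_pos: [0.6471, -0.1169, 0.1253]
orientation: [119.4, 89.9, -0.2]
contact_force: [-0.3, -0.3, -0.3]
gripper_width: 0.0002
```

Call:
step_arm:
  targets:
    - [[-0.05, 0, 0, 0, 0.08, -0.22, 0], [-0.05, 0, 0, 0, 0.08, -0.22, 0], [-0.05, 0, 0, 0, 0.08, -0.22, 0], [-0.05, 0, 0, 0, 0.08, -0.22, 0], [-0.05, 0, 0, 0, 0.08, -0.22, 0]]

```text
t: 5.57
tool_pos: [0.6547, -0.1091, 0.1255]
orientation: [94.1, 89.9, -11.0]
contact_force: [0.3, 0.2, -0.1]
gripper_width: 0.0001
```

Call:
step_arm:
  targets:
    - [[-0.05, 0, 0, 0, 0.08, -0.22, 0], [-0.05, 0, 0, 0, 0.08, -0.22, 0], [-0.05, 0, 0, 0, 0.08, -0.22, 0], [-0.05, 0, 0, 0, 0.08, -0.22, 0], [-0.05, 0, 0, 0, 0.08, -0.22, 0], [-0.05, 0, 0, 0, 0.08, -0.22, 0]]

```text
t: 6.07
tool_pos: [0.6613, -0.0967, 0.1255]
orientation: [77.9, 89.9, -10.0]
contact_force: [-0.2, -0.5, -0.0]
gripper_width: 0.0001
```

Run:
```python
from plan import *
from h import *
m,R,s=tool(); print(s["t"],m,s["contact_force"])
a=optics.capture("scene")[...,::-1]; b=optics.capture("top")[...,::-1]
crop(a,165,115,100,90,4,"pics/x.png",2.5);crop(b,260,165,100,90,4,"pics/y.png",2.5)
cv2.imwrite("pics/c4.png",np.hstack([cv2.imread("pics/x.png"),cv2.imread("pics/y.png")]))
```

```text
6.0667 [ 0.66133412 -0.09669213  0.12545879  2.10493355] [-0.23884679 -0.54105583 -0.02429658]
```

View pics/c4.png

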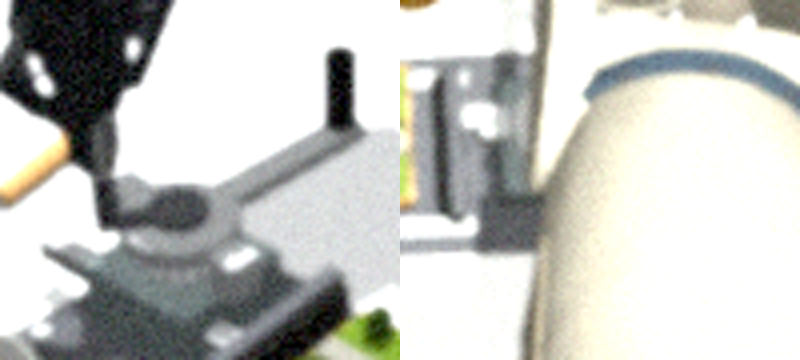

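Run:
```python
from plan import *
from h import *
m,R,s=tool()
q=lambda p:np.round((proj("scene",p)-[165,115]+.5)*4,0)
for n,z in (("tip",-.011),("tip+40",.03)): print(n,q(m[:3]+[0,0,z]))
for dz in(-.011,): 
  for sy in(-1,1): print("tip edge z",sy,q(m[:3]+np.r_[R[:,2]*.011*sy]+[0,0,dz]))
for th in(-35,-28,-10,0,10):
  for z in(.131,.1): print(th,z,q([*(P+.042*er(th)),z]))
print("pivot",q([*P,.1]),q([*P,.11]))
```

```text
tip [100. 210.]
tip+40 [ 93. 149.]
tip edge z -1 [114. 217.]
tip edge z 1 [ 86. 202.]
-35 0.131 [100. 173.]
-35 0.1 [105. 217.]
-28 0.131 [102. 178.]
-28 0.1 [107. 223.]
-10 0.131 [112. 190.]
-10 0.1 [117. 235.]
0 0.131 [120. 196.]
0 0.1 [125. 241.]
10 0.131 [130. 201.]
10 0.1 [135. 246.]
pivot [178. 206.] [177. 192.]
```

Run:
```python
from h import *
for z in(.16,.17,.179,.19,.2,.21): print(z,np.round((proj("scene",[.640,-.128,z])-[165,95])*4.4,1))
print(K("scene")[1][:3,:3].T@-K("scene")[1][:3,3])
b=cv2.imread("pics/c4.png")[:,:400]
g=b[100:240,60:160].mean(2)
for y in range(0,140,6): print(y+100,"".join("#" if v<70 else "+" if v<110 else "-" if v<150 else "." for v in g[y,::2]))
```

```text
0.16 [ 87.3 200. ]
0.17 [ 85.3 183.3]
0.179 [ 83.5 168. ]
0.19 [ 81.2 149. ]
0.2 [ 79.1 131.6]
0.21 [ 77.  113.8]
[1.14835164 0.49842277 0.69213522]
100 ############################+-....................
106 ###########################+-.....................
112 #########################++-......................
118 #######################++--.......................
124 +########################++-......................
130 .-+###############++++++#++-......................
136 ...-++###########++++++##++-......................
142 ....-+###########+++++++#+++-.....................
148 ....-+###########++++++++++-......................
154 ...--+###########++++++++++-......................
160 .---+++############++++##++.......................
166 ..........-++#####++++++++-.......................
172 ..............-+++#+++++--........................
178 .................-+++++++--.......................
184 .................-+######+++--....................
190 .................-+#######++--....................
196 ..................-########++--...............---+
202 ..................-+########++---..........---++++
208 ..................-++#######++------------++++++##
214 ...................-+########+++++++++++++++++++++
220 ....................-##########+################++
226 .....................+++++++++##+++++++++-++---+++
232 ...............................---...............-
238 ..................................................
```

Run:
```python
from h import *
a=np.mean([optics.capture("scene")[...,::-1].astype(float) for _ in range(4)],0).astype(np.uint8)
crop(a,170,125,60,55,9,"pics/c5.png",1.2)
g=a.mean(2).astype(int)
for y in range(146,174,2): print(y,g[y,178:206])
```

```text
146 [ 86  55  30  13   2   5   7   4   6  13  18  25  26  26  32  45  82 121
 149 157 160 159 158 159 160 157 160 159]
148 [140 113  82  51  25  10   7   7  10  21  27  33  32  27  29  41  75 118
 148 158 158 158 159 159 159 158 159 158]
150 [121 108  92  68  37  14   7   5  10  15  28  33  32  28  26  40  70 115
 146 158 159 159 159 158 158 160 158 159]
152 [101  94  84  65  34  15   6  10   9  16  27  33  37  31  27  39  74 116
 146 158 159 159 158 159 160 159 159 159]
154 [ 83  77  66  49  32  15   9  10   9  13  24  31  36  29  29  50  89 127
 150 157 159 159 159 159 158 160 158 159]
156 [ 63  61  63  73  80  75  56  35  16  13  21  33  33  28  35  60  96 128
 142 144 146 151 156 158 159 160 159 159]
158 [ 74  95 117 133 145 143 130 108  84  57  38  33  34  37  46  69  90  94
  92  88  92 105 124 139 148 155 155 156]
160 [119 139 152 158 159 159 157 150 128  93  53  35  26  24  32  45  61  66
  70  68  70  71  77  86 102 116 120 115]
162 [156 157 159 158 159 159 158 156 141 107  62  27  13  18  25  37  52  64
  67  66  67  67  65  68  68  66  64  57]
164 [158 159 159 160 160 160 158 157 147 119  72  30  20  17  20  29  44  54
  63  65  67  68  68  64  55  46  38  35]
166 [159 159 159 159 160 160 159 158 150 123  79  40  19  18  16  22  38  52
  58  60  60  59  54  47  39  34  30  31]
168 [159 159 159 160 159 158 159 158 150 128  89  45  20  17  14  22  30  34
  36  36  36  34  27  29  26  30  29  30]
170 [155 155 158 158 159 159 159 159 156 144 113  70  32  18  19  22  19  20
  23  24  22  25  27  28  29  28  28  26]
172 [134 133 137 143 151 156 158 159 157 153 134 101  70  57  63  62  53  45
  45  50  54  55  56  57  58  57  51  42]
```

View pics/c5.png

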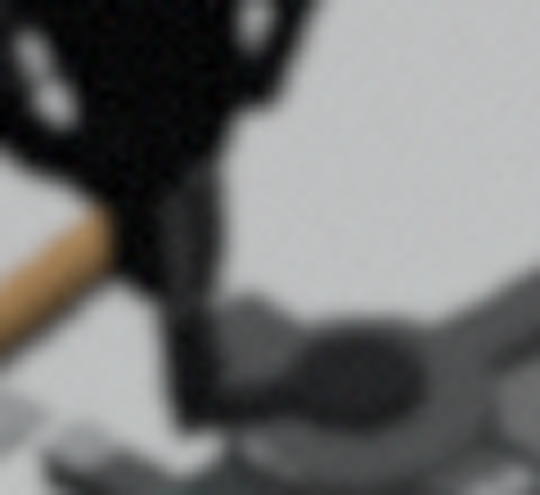

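Call:
step_arm:
  targets:
    - [[0.06, 0, 0, 0, -0.1, 0.26, 0], [0.06, 0, 0, 0, -0.1, 0.26, 0], [0.06, 0, 0, 0, -0.1, 0.26, 0], [0.06, 0, 0, 0, -0.1, 0.26, 0], [0.06, 0, 0, 0, -0.1, 0.26, 0], [0.06, 0, 0, 0, -0.1, 0.26, 0], [0.06, 0, 0, 0, -0.1, 0.26, 0], [0.06, 0, 0, 0, -0.1, 0.26, 0], [0.06, 0, 0, 0, -0.1, 0.26, 0], [0, 0, 0, 0, 0, 0.6, 0], [0, 0, 0, 0, 0, 0.6, 0], [0, 0, 0, 0, 0, 0, 0]]

```text
t: 7.37
tool_pos: [0.6408, -0.1293, 0.1246]
orientation: [-15.4, 90.0, -134.4]
contact_force: [0.4, -0.1, -1.0]
gripper_width: -0.0
```

Run:
```python
from plan import *
from h import *
m,R,s=tool(); print(s["t"],m,s["contact_force"],s["gripper_width"])
a=np.mean([optics.capture("scene")[...,::-1].astype(float) for _ in range(3)],0).astype(np.uint8)
c=cv2.resize(np.clip(a[100:180,160:240]*1.3,0,255).astype(np.uint8),None,fx=7,fy=7,interpolation=cv2.INTER_CUBIC)
for z,col in((0,(0,0,255)),(-.011,(0,255,0)),(.008,(255,0,0)),(.062,(0,255,255))):
    for sy in(-1,1):
        for sz in(-1,1):
            p=m[:3]+R[:,1]*.0145*sy+R[:,2]*.011*sz+[0,0,z]
            u=(proj("scene",p)-[160,100]+.5)*7; cv2.circle(c,tuple(int(v) for v in u),3,col,-1)
cv2.imwrite("pics/c6.png",c)
```

```text
7.3667 [  0.6408463   -0.12928484   0.12463896 -28.93825746] [ 0.43637363 -0.13779638 -0.97964017] -4.40990762202046e-05
```

View pics/c6.png

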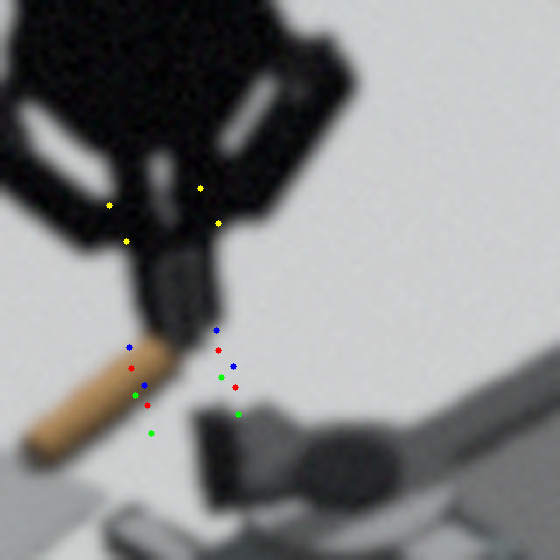

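The overlay shows the real fingertips ending about 28 mm above where the stated geometry (green dots) puts them, at crop (187,345). The tab has not moved yet. I'll lower carefully and feel for contact.

Call:
step_arm:
  targets:
    - [[0, 0, 0, 0.7, 0, 0, 0], [0, 0, 0, 0.7, 0, 0, 0], [0, 0, 0, 0.7, 0, 0, 0], [0, 0, 0, 0.6, 0, 0, 0], [0, 0, 0, 0, 0, 0, 0]]

```text
t: 7.93
tool_pos: [0.6403, -0.1278, 0.0955]
orientation: [-72.1, 89.8, 168.9]
contact_force: [0.0, 0.5, 0.0]
gripper_width: 0.0001
```

Call:
step_arm:
  targets:
    - [[0, 0, 0, 0, 0, -0.4, 0], [0, 0, 0, 0, 0, -0.4, 0], [0, 0, 0, 0, 0, -0.4, 0], [-0.05, 0, 0, 0, 0.08, -0.22, 0], [-0.05, 0, 0, 0, 0.08, -0.22, 0]]

```text
t: 8.35
tool_pos: [0.651, -0.1145, 0.0978]
orientation: [31.8, 90.0, -81.3]
contact_force: [-1.9, -2.9, -1.6]
gripper_width: 0.0002
```

Call:
step_arm:
  targets:
    - [[-0.05, 0, 0, 0, 0.08, -0.22, 0], [-0.05, 0, 0, 0, 0.08, -0.22, 0], [-0.05, 0, 0, 0, 0.08, -0.22, 0]]

```text
t: 8.6
tool_pos: [0.6552, -0.1092, 0.0977]
orientation: [-20.5, 90.0, -125.0]
contact_force: [-2.2, -3.1, -0.7]
gripper_width: -0.0
```

Contact made: about 3.8 N against the swing, in the expected range. I'll continue around.

Call:
step_arm:
  targets:
    - [[-0.05, 0, 0, 0, 0.08, -0.22, 0], [-0.05, 0, 0, 0, 0.08, -0.22, 0], [-0.05, 0, 0, 0, 0.08, -0.22, 0], [-0.05, 0, 0, 0, 0.08, -0.22, 0], [-0.05, 0, 0, 0, 0.08, -0.22, 0], [-0.05, 0, 0, 0, 0.08, -0.22, 0]]

```text
t: 9.1
tool_pos: [0.6614, -0.0968, 0.0977]
orientation: [-50.5, 89.9, -137.8]
contact_force: [-2.3, -2.9, -0.1]
gripper_width: -0.0001
```

Call:
step_arm:
  targets:
    - [[-0.05, 0, 0, 0, 0.08, -0.22, 0], [-0.05, 0, 0, 0, 0.08, -0.22, 0], [-0.05, 0, 0, 0, 0.08, -0.22, 0], [-0.05, 0, 0, 0, 0.08, -0.22, 0], [-0.05, 0, 0, 0, 0.08, -0.22, 0], [-0.05, 0, 0, 0, 0.08, -0.22, 0]]

```text
t: 9.6
tool_pos: [0.6643, -0.0832, 0.0979]
orientation: [-16.9, 89.9, -87.0]
contact_force: [-1.5, -3.6, 0.3]
gripper_width: 0.0001
```

Call:
step_arm:
  targets:
    - [[-0.05, 0, 0, 0, 0.08, -0.22, 0], [-0.05, 0, 0, 0, 0.08, -0.22, 0], [-0.05, 0, 0, 0, 0.08, -0.22, 0], [-0.05, 0, 0, 0, 0.08, -0.22, 0]]

```text
t: 9.93
tool_pos: [0.6638, -0.0742, 0.0979]
orientation: [-14.2, 89.9, -72.9]
contact_force: [-0.1, -4.6, -1.2]
gripper_width: 0.0
```

Call:
step_arm:
  targets:
    - [[-0.05, 0, 0, 0, 0.08, -0.22, 0], [-0.05, 0, 0, 0, 0.08, -0.22, 0], [-0.05, 0, 0, 0, 0.08, -0.22, 0], [-0.05, 0, 0, 0, 0.08, -0.22, 0]]

```text
t: 10.27
tool_pos: [0.6617, -0.0651, 0.098]
orientation: [-3.3, 89.9, -50.5]
contact_force: [1.1, -4.6, -0.8]
gripper_width: 0.0002
```

Call:
step_arm:
  targets:
    - [[-0.05, 0, 0, 0, 0.08, -0.22, 0], [-0.05, 0, 0, 0, 0.08, -0.22, 0], [-0.05, 0, 0, 0, 0.08, -0.22, 0]]

```text
t: 10.52
tool_pos: [0.6589, -0.0589, 0.098]
orientation: [-4.9, 89.9, -43.5]
contact_force: [1.8, -4.1, -1.5]
gripper_width: -0.0004
```

Call:
step_arm:
  targets:
    - [[-0.05, 0, 0, 0, 0.08, -0.22, 0], [-0.05, 0, 0, 0, 0.08, -0.22, 0]]

```text
t: 10.68
tool_pos: [0.6564, -0.0547, 0.098]
orientation: [-1.9, 89.9, -34.8]
contact_force: [1.7, -3.2, -2.1]
gripper_width: -0.0
```

Call:
step_arm:
  targets:
    - [[-0.05, 0, 0, 0, 0.08, -0.22, 0], [-0.05, 0, 0, 0, 0.08, -0.22, 0]]

```text
t: 10.85
tool_pos: [0.6536, -0.0508, 0.0981]
orientation: [2.1, 89.9, -25.1]
contact_force: [1.9, -2.4, -1.5]
gripper_width: 0.0002
```

Call:
step_arm:
  targets:
    - [[-0.04, 0, 0, 0, 0.06, -0.18, 0]]

```text
t: 10.93
tool_pos: [0.6524, -0.0495, 0.0982]
orientation: [2.6, 89.9, -22.2]
contact_force: [5.8, -6.2, -2.0]
gripper_width: -0.0001
```

Call:
step_arm:
  targets:
    - [[-0.04, 0, 0, 0, 0.06, -0.18, 0]]

```text
t: 11.02
tool_pos: [0.6524, -0.0489, 0.0984]
orientation: [-1.0, 89.7, -23.5]
contact_force: [10.8, -9.7, -6.9]
gripper_width: 0.0003
```

Run:
```python
from plan import *
from h import *
m,R,s=tool(); f=s["contact_force"]; print(s["t"],m,f, "ftan",f[:2]@et(m[3]))
a=optics.capture("scene")[...,::-1]; b=optics.capture("top")[...,::-1]
c=np.clip(np.hstack([a[110:200,160:260],b[165:255,255:355]])*1.6,0,255).astype(np.uint8)
cv2.imwrite("pics/c7.png",cv2.resize(c,None,fx=4,fy=4,interpolation=cv2.INTER_CUBIC))
# post top: darkest blob search in scene
for h in (0,.1,.2,.3,.655): print(h,np.round((proj("scene",[*(P+.13*er(180+YAW+31.5-np.degrees(h))),.145])-[160,110])*4), )
```

```text
11.0167 [ 6.52421423e-01 -4.89438981e-02  9.84467160e-02  6.74308161e+01] [10.78691316 -9.70643739 -6.87762205] ftan -13.686134847812507
0 [237.  38.]
0.1 [258.  40.]
0.2 [278.  43.]
0.3 [297.  48.]
0.655 [359.  71.]
```

View pics/c7.png

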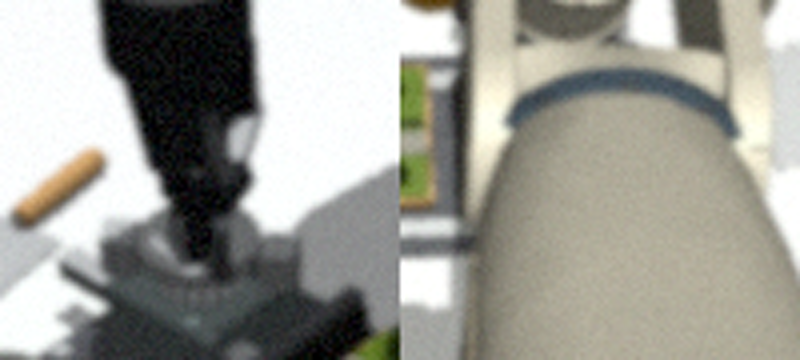

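Lever and handle hit hard stops at the predicted angle (67°, about 14 N), and the post has left its old spot. So the lever is fully over and the handle parked. I'll back off, rise and go above the post.

Call:
step_arm:
  targets:
    - [[0, 0, 0, 0, 0, 0.5, 0], [0, 0, 0, 0, 0, 0.5, 0], [0, 0, 0, 0, 0, 0.5, 0], [0, 0, 0, -1.5, 0, 0, 0], [0, 0, 0, -1.5, 0, 0, 0], [0, 0, 0, -2, 0, 0, 0], [0, 0, 0, -2, 0, 0, 0], [0, 0, 0, -2, 0, 0, 0], [-0.08, 0, 0, 0, -1.86, -1.35, 0.45], [0, 0, 0, 0, -2, -1.2, 0.45], [0, 0, 0, 0, -2, -1.2, 0.45], [0, 0, 0, 0, -2, -1.2, 0.45], [0, 0, 0, 0, -2, -1.2, 0.45], [0, 0, 0, 0, -2, -1.2, 0.45], [0, 0, 0, 0, -2, -1.2, 0.45], [0, 0, 0, 0, -2, -1.2, 0.45]]

```text
t: 12.45
tool_pos: [0.5201, -0.1732, 0.1878]
orientation: [62.9, 90.0, 44.8]
contact_force: [-0.4, -0.7, 0.1]
gripper_width: 0.0384
```

Call:
step_arm:
  targets:
    - [[-0.11, 0, 0, 0, 0, 0, 0.45], [-0.11, 0, 0, 0, 0, 0, 0.45], [-0.11, 0, 0, 0, 0, 0, 0.45], [-0.11, 0, 0, 0, 0, 0, 0.45], [-0.11, 0, 0, 0, 0, 0, 0.45], [-0.11, 0, 0, 0, 0, 0, 0.45], [-0.11, 0, 0, 0, 0, 0, 0.45], [-0.11, 0, 0, 0, 0, 0, 0.45], [0, 0, 0, 0, 0, 0, 0.45], [0, 0, 0, 0, 0, 0, 0.45]]

```text
t: 13.28
tool_pos: [0.5209, -0.1726, 0.1877]
orientation: [18.2, 90.0, 50.2]
contact_force: [-0.3, -0.0, -0.1]
gripper_width: 0.0382
```

Run:
```python
from plan import *
from h import *
m,R,s=tool(); print(s["t"],m,s["contact_force"],s["gripper_width"],np.round(s["joint_positions"],1))
a=np.mean([optics.capture("scene")[...,::-1].astype(float) for _ in range(2)],0)
x0,y0,w,h_,f=170,65,100,110,5
c=cv2.resize(np.clip(a[y0:y0+h_,x0:x0+w]*1.4,0,255).astype(np.uint8),None,fx=f,fy=f,interpolation=cv2.INTER_CUBIC)
pt=lambda p,col:cv2.circle(c,tuple(int(v) for v in (proj("scene",p)-[x0,y0]+.5)*f),3,col,-1)
W=s["gripper_width"]/2
for sy in(-1,1): 
    for dz,col in((-.011,(0,255,0)),(.018,(0,0,255))): pt(m[:3]+R[:,1]*W*sy+[0,0,dz],col)
post=[*(P+.13*er(212.6)),.145]; pt(post,(255,0,255)); print("post pred",post,proj("scene",post))
cv2.imwrite("pics/c8.png",c)
```

```text
13.2833 [  0.52093061  -0.17259379   0.18773631 122.08008004] [-0.33817132 -0.04089722 -0.12217007] 0.038245951559940435 [ -18.5   15.1  104.5    0.    60.4 -140.6]
post pred [np.float64(0.5082811883890708), np.float64(-0.1500402020508922), 0.145] [219.19376069 119.4255299 ]
```

View pics/c8.png

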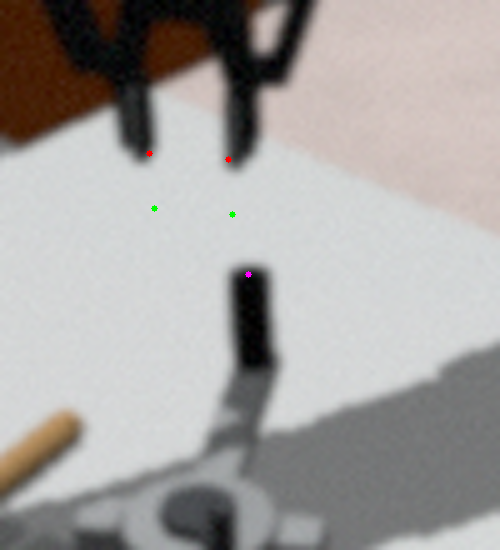

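Run:
```python
from h import *
from plan import P,er
f=lambda u,v:(190+(u+.5)/5.7-.5,170+(v+.5)/5.7-.5)
g=lambda u,v:(165+(u+.5)/4.4-.5,115+(v+.5)/4.4-.5)
loc=lambda p:np.array([(p[:2]-P)@er(1.1),(p[:2]-P)@er(91.1)])
for n,uv,z in(("tile L edge",(190,170),.04),("tile R edge",(415,170),.04),("jaw pad",(450,170),.056),("jaw R",(470,170),.056)): print(n,np.round(loc(ray("top",f(*uv),z))*1e3))
for n,uv,z in(("stop near top a",(466,550),.056),("stop near top b",(612,410),.056),("stop outer a",(470,590),.056),("stop outer b",(632,425),.056)): print(n,np.round(loc(ray("scene",g(*uv),z))*1e3))
# grey profile along clamp axis in top image, x offsets -45..45 outside scenery
t=cv2.imread("pics/top0.png").mean(2)
for xo in(-52,52):
  print(xo,[int(cv2.getRectSubPix(t.astype(np.float32),(1,3),tuple(map(float,proj("top",[*(P+er(1.1)*xo/1e3+er(91.1)*y/1e3),.056])))).mean()) for y in range(190,260,3)])
```

```text
tile L edge [  9. 214.]
tile R edge [  4. 101.]
jaw pad [ 0. 84.]
jaw R [-0. 74.]
stop near top a [ 59. 224.]
stop near top b [-63. 222.]
stop outer a [ 77. 240.]
stop outer b [-60. 236.]
-52 [70, 70, 69, 68, 67, 67, 68, 68, 62, 54, 54, 59, 61, 60, 58, 59, 57, 55, 58, 59, 58, 58, 59, 59]
52 [62, 63, 62, 62, 64, 67, 75, 81, 74, 62, 58, 59, 59, 56, 57, 59, 60, 58, 58, 55, 56, 57, 56, 57]
```

Call:
step_arm:
  targets:
    - [[0, 0, 0, 0, 1.3, 0.05, 0.45], [0, 0, 0, 0, 1.3, 0.05, 0.45], [0, 0, 0, 1.4, 0, 0, 0.45], [0, 0, 0, 1.4, 0, 0, 0.45], [0, 0, 0, 1.4, 0, 0, 0.45], [0, 0, 0, 1.5, 0, 0, 0.45], [0, 0, 0, 1.5, 0, 0, 0.45], [0, 0, 0, 1.5, 0, 0, 0.45], [0, 0, 0, 0, 0, 0, 0.33], [0, 0, 0, 0, 0, 0, 0.33], [0, 0, 0, 0, 0, 0, 0.33]]

```text
t: 14.3
tool_pos: [0.5077, -0.1497, 0.1013]
orientation: [-36.4, 90.0, -4.2]
contact_force: [0.4, -0.0, -0.3]
gripper_width: 0.0284
```

Caged without contact. From the first pictures: tile 16 mm from the jaw, stop face about 10 mm beyond the tile, so roughly 26 mm of jaw travel is needed (±3). First stroke now.

Call:
step_arm:
  targets:
    - [[0.05, 0, 0, 0, 0.65, 0, 0.33], [0.05, 0, 0, 0, 0.65, 0, 0.33], [0.05, 0, 0, 0, 0.65, 0, 0.33], [0.05, 0, 0, 0, 0.65, 0, 0.33]]

```text
t: 14.63
tool_pos: [0.4973, -0.1279, 0.1021]
orientation: [-44.0, 89.7, -23.3]
contact_force: [5.4, -5.1, -3.4]
gripper_width: 0.028
```

Call:
step_arm:
  targets:
    - [[0.05, 0, 0, 0, 0.65, 0, 0.33], [0.05, 0, 0, 0, 0.65, 0, 0.33], [0.05, 0, 0, 0, 0.65, 0, 0.33], [0.05, 0, 0, 0, 0.65, 0, 0.33]]

```text
t: 14.97
tool_pos: [0.4904, -0.103, 0.1023]
orientation: [-30.1, 89.7, -20.9]
contact_force: [4.8, -4.6, -2.3]
gripper_width: 0.028
```

Call:
step_arm:
  targets:
    - [[0.05, 0, 0, 0, 0.65, 0, 0.33], [0.05, 0, 0, 0, 0.65, 0, 0.33], [0.05, 0, 0, 0, 0.65, 0, 0.33], [0.05, 0, 0, 0, 0.65, 0, 0.33]]

```text
t: 15.3
tool_pos: [0.4882, -0.0771, 0.1025]
orientation: [-18.0, 89.7, -20.2]
contact_force: [4.4, -5.6, -0.3]
gripper_width: 0.0282
```

```bash
cat > st.py <<'E'
from plan import *
m,R,s=tool(); f=s["contact_force"]; d=m[:2]-P; a=np.degrees(np.arctan2(d[1],d[0]))
print("t",s["t"],"r",np.linalg.norm(d).round(4),"tool h",np.radians((180+YAW+31.5-a)%360).round(3),"h by yaw",np.radians(122.6-m[3]).round(3),"ftan",(f[:2]@et(a)).round(2),"frad",(f[:2]@er(a)).round(2),"fz",f[2].round(1),"w",s["gripper_width"].round(4),np.round(m,4))
E
python3 st.py
```

```text
Traceback (most recent call last):
  File "st.py", line 3, in <module>
    print("t",s["t"],"r",np.linalg.norm(d).round(4),"tool h",np.radians((180+YAW+31.5-a)%360).round(3),"h by yaw",np.radians(122.6-m[3]).round(3),"ftan",(f[:2]@et(a)).round(2),"frad",(f[:2]@er(a)).round(2),"fz",f[2].round(1),"w",s["gripper_width"].round(4),np.round(m,4))
                                                                                                                                                                                                                                     ^^^^^^^^^^^^^^^^^^^^^^^^
AttributeError: 'float' object has no attribute 'round'
```

```bash
sed -i 's/s\["gripper_width"\].round(4)/round(float(s["gripper_width"]),4)/' st.py; python3 st.py
```

```text
t 15.3 r 0.1296 tool h 0.591 h by yaw 0.608 ftan 5.54 frad -4.48 fz -0.3 w 0.0282 [ 4.88200e-01 -7.71000e-02  1.02500e-01  8.77618e+01]
```

Call:
step_arm:
  targets:
    - [[0.05, 0, 0, 0, 0.65, 0, 0.33], [0.05, 0, 0, 0, 0.65, 0, 0.33], [0.05, 0, 0, 0, 0.65, 0, 0.33], [0.05, 0, 0, 0, 0.65, 0, 0.33]]

```text
t: 15.63
tool_pos: [0.4909, -0.0513, 0.1025]
orientation: [-7.5, 89.7, -21.2]
contact_force: [3.7, -6.5, 0.6]
gripper_width: 0.0281
```

```bash
python3 st.py
```

```text
t 15.6333 r 0.1301 tool h 0.791 h by yaw 0.808 ftan 5.53 frad -5.01 fz 0.6 w 0.0281 [ 4.90900e-01 -5.13000e-02  1.02500e-01  7.63108e+01]
```

Call:
step_arm:
  targets:
    - [[0.05, 0, 0, 0, 0.65, 0, 0.33], [0.05, 0, 0, 0, 0.65, 0, 0.33], [0.05, 0, 0, 0, 0.65, 0, 0.33], [0.05, 0, 0, 0, 0.65, 0, 0.33]]

```text
t: 15.97
tool_pos: [0.4983, -0.0266, 0.1023]
orientation: [-0.4, 89.8, -25.5]
contact_force: [1.0, -7.0, 1.4]
gripper_width: 0.0281
```

```bash
python3 st.py
```

```text
t 15.9667 r 0.1309 tool h 0.989 h by yaw 1.008 ftan 5.99 frad -3.73 fz 1.4 w 0.0281 [ 4.98300e-01 -2.66000e-02  1.02300e-01  6.48516e+01]
```

Call:
step_arm:
  targets:
    - [[0.05, 0, 0, 0, 0.65, 0, 0.33], [-0.04, 0, 0, 0, -0.52, 0, 0.33], [-0.07, 0, 0, 0, -0.91, 0, 0.33], [-0.07, 0, 0, 0, -0.91, 0, 0.33], [-0.07, 0, 0, 0, -0.91, 0, 0.33], [-0.07, 0, 0, 0, -0.91, 0, 0.33], [-0.07, 0, 0, 0, -0.91, 0, 0.33], [-0.07, 0, 0, 0, -0.91, 0, 0.33]]

```text
t: 16.63
tool_pos: [0.4833, -0.0771, 0.102]
orientation: [0.4, 89.8, -0.9]
contact_force: [0.3, 0.8, -0.2]
gripper_width: 0.0285
```

```bash
python3 st.py
```

```text
t 16.6333 r 0.1345 tool h 0.591 h by yaw 0.593 ftan -0.82 frad -0.24 fz -0.2 w 0.0285 [ 4.83300e-01 -7.71000e-02  1.02000e-01  8.86376e+01]
```

Call:
step_arm:
  targets:
    - [[-0.07, 0, 0, 0, -0.91, 0, 0.33], [-0.07, 0, 0, 0, -0.91, 0, 0.33], [-0.07, 0, 0, 0, -0.91, 0, 0.33], [-0.07, 0, 0, 0, -0.91, 0, 0.33], [-0.07, 0, 0, 0, -0.91, 0, 0.33], [-0.07, 0, 0, 0, -0.91, 0, 0.33], [-0.07, 0, 0, 0, -0.91, 0, 0.33], [0, 0, 0, 0, 0, 0, 0.33]]

```text
t: 17.3
tool_pos: [0.4953, -0.14, 0.102]
orientation: [-45.2, 89.8, -18.6]
contact_force: [0.0, 1.3, 0.6]
gripper_width: 0.0282
```

```bash
python3 st.py
```

```text
t 17.3 r 0.1364 tool h 0.113 h by yaw 0.104 ftan -1.18 frad -0.59 fz 0.6 w 0.0282 [ 4.953000e-01 -1.400000e-01  1.020000e-01  1.166592e+02]
```

Driving at 5.5–6 N and returning at about 1 N: the ratchet is set to tighten. I'll finish the return and check the jaw.

Call:
step_arm:
  targets:
    - [[-0.07, 0, 0, 0, -0.91, 0.3, 0.33], [-0.05, 0, 0, 0, -0.65, 0.3, 0.33], [0, 0, 0, 0, 0, 0, 0.33]]

```text
t: 17.55
tool_pos: [0.5074, -0.15, 0.1014]
orientation: [-51.4, 89.9, -18.0]
contact_force: [-0.2, -0.1, 0.2]
gripper_width: 0.0281
```

```bash
python3 st.py
python3 - <<'E'
from h import *
a=optics.capture("scene")[...,::-1]; b=optics.capture("top")[...,::-1]
cv2.imwrite("pics/top2.png",b);cv2.imwrite("pics/scene2.png",a)
crop(a,165,115,180,135,4.4,"pics/x.png");crop(b,190,170,140,82,5.7,"pics/y.png")
x=cv2.imread("pics/x.png");y=cv2.imread("pics/y.png")[:, :500]
cv2.imwrite("pics/c9.png",np.vstack([np.hstack([y[:300],np.zeros((300,300,3),np.uint8)]),x[250:550,:800] if x.shape[1]>=800 else np.pad(x[250:550],((0,0),(0,800-x.shape[1]),(0,0)))]))
E
```

```text
t 17.55 r 0.1307 tool h 0.004 h by yaw -0.014 ftan -0.06 frad 0.22 fz 0.2 w 0.0281 [ 5.074000e-01 -1.500000e-01  1.014000e-01  1.233868e+02]
```

View pics/c9.png

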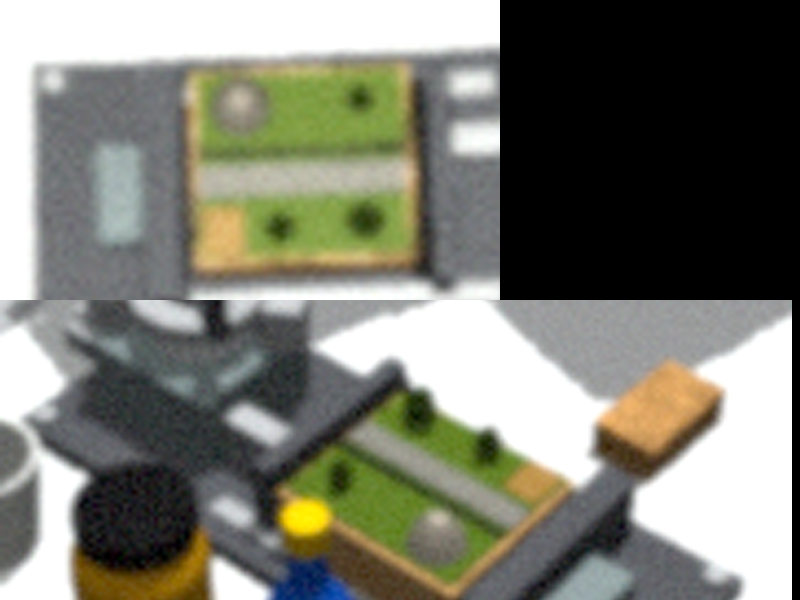

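The jaw pad is now right at the tile's edge (u≈418). I'll measure the tile's shift numerically.

Run:
```python
from h import *
for n,(y0,y1,x0,x1) in(("top",(178,220,218,266)),("scene",(192,250,228,300))):
    A=[cv2.cvtColor(cv2.imread(f"pics/{n}{k}.png"),cv2.COLOR_BGR2GRAY)[y0:y1,x0:x1].astype(np.float32) for k in(0,2)]
    if n=="top": pass
    d,r=cv2.phaseCorrelate(A[0],A[1],cv2.createHanningWindow(A[0].shape[::-1],cv2.CV_32F)); print(n,d,r)
p=np.array([.61,.07,.05])
for n in("top","scene"): print(n,"px per 10mm +y",proj(n,p+[0,.01,0])-proj(n,p))
```

```text
top (-0.4660302588789591, 0.3632539463432245) 1.0871951474083794
scene (0.4308711072561664, 0.2753075678991692) 1.1799165887965097
top px per 10mm +y [-3.50796388  0.07463277]
scene px per 10mm +y [3.51978762 2.0266224 ]
```

Tile has moved 1.3 mm, so the jaw touches it and about 7–9 mm remain to the stop. Second stroke: quick through the play, then in small felt steps.

Call:
step_arm:
  targets:
    - [[0.05, 0, 0, 0, 0.65, 0, 0.33], [0.05, 0, 0, 0, 0.65, 0, 0.33], [0.05, 0, 0, 0, 0.65, 0, 0.33], [0.05, 0, 0, 0, 0.65, 0, 0.33], [0.03, 0, 0, 0, 0.4, 0, 0.33]]

```text
t: 18.07
tool_pos: [0.4929, -0.123, 0.1012]
orientation: [-41.0, 89.9, -21.0]
contact_force: [3.7, -3.7, -2.8]
gripper_width: 0.0281
```

```bash
python3 st.py
```

```text
t 18.0667 r 0.1321 tool h 0.238 h by yaw 0.221 ftan 4.74 frad -2.31 fz -2.8 w 0.0281 [ 4.929000e-01 -1.230000e-01  1.012000e-01  1.099338e+02]
```

Call:
step_arm:
  targets:
    - [[0.02, 0, 0, 0, 0.26, 0, 0.33], [0.02, 0, 0, 0, 0.26, 0, 0.33], [0.02, 0, 0, 0, 0.26, 0, 0.33]]

```text
t: 18.32
tool_pos: [0.491, -0.1164, 0.1011]
orientation: [-44.8, 89.8, -28.1]
contact_force: [3.8, -4.9, -3.5]
gripper_width: 0.0282
```

```bash
python3 st.py
```

```text
t 18.3167 r 0.132 tool h 0.29 h by yaw 0.278 ftan 5.72 frad -2.33 fz -3.5 w 0.0282 [ 4.910000e-01 -1.164000e-01  1.011000e-01  1.066615e+02]
```

Call:
step_arm:
  targets:
    - [[0.02, 0, 0, 0, 0.26, 0, 0.33], [0.02, 0, 0, 0, 0.26, 0, 0.33], [0.02, 0, 0, 0, 0.26, 0, 0.33]]

```text
t: 18.57
tool_pos: [0.4892, -0.109, 0.1012]
orientation: [-37.8, 89.8, -24.6]
contact_force: [5.0, -5.2, -3.7]
gripper_width: 0.0282
```

Call:
step_arm:
  targets:
    - [[0.02, 0, 0, 0, 0.26, 0, 0.33], [0.02, 0, 0, 0, 0.26, 0, 0.33], [0.02, 0, 0, 0, 0.26, 0, 0.33]]

```text
t: 18.82
tool_pos: [0.4877, -0.1014, 0.1013]
orientation: [-33.7, 89.8, -23.9]
contact_force: [5.6, -5.1, -2.0]
gripper_width: 0.0284
```

Call:
step_arm:
  targets:
    - [[0.02, 0, 0, 0, 0.26, 0, 0.33], [0.02, 0, 0, 0, 0.26, 0, 0.33], [0.02, 0, 0, 0, 0.26, 0, 0.33]]

```text
t: 19.07
tool_pos: [0.4866, -0.0937, 0.1013]
orientation: [-30.1, 89.8, -23.7]
contact_force: [5.6, -5.8, -1.4]
gripper_width: 0.028
```

Call:
step_arm:
  targets:
    - [[0.02, 0, 0, 0, 0.26, 0, 0.33], [0.02, 0, 0, 0, 0.26, 0, 0.33], [0.02, 0, 0, 0, 0.26, 0, 0.33]]

```text
t: 19.32
tool_pos: [0.4859, -0.086, 0.1014]
orientation: [-26.5, 89.7, -23.5]
contact_force: [4.2, -5.9, -0.7]
gripper_width: 0.0283
```

Call:
step_arm:
  targets:
    - [[0.02, 0, 0, 0, 0.26, 0, 0.33], [0.02, 0, 0, 0, 0.26, 0, 0.33], [0.02, 0, 0, 0, 0.26, 0, 0.33]]

```text
t: 19.57
tool_pos: [0.486, -0.0785, 0.1014]
orientation: [-26.1, 89.7, -26.6]
contact_force: [6.0, -9.4, -2.6]
gripper_width: 0.0281
```

Force rises to 9.4 N: clamping has begun. Tiny steps now.

Call:
step_arm:
  targets:
    - [[0.01, 0, 0, 0, 0.13, 0, 0.33]]

```text
t: 19.65
tool_pos: [0.486, -0.0772, 0.1014]
orientation: [-26.1, 89.7, -27.2]
contact_force: [5.3, -9.9, -3.1]
gripper_width: 0.0282
```

```bash
python3 st.py
```

```text
t 19.65 r 0.1319 tool h 0.59 h by yaw 0.588 ftan 9.79 frad -5.49 fz -3.1 w 0.0282 [ 4.86000e-01 -7.72000e-02  1.01400e-01  8.89153e+01]
```

Call:
step_arm:
  targets:
    - [[0.01, 0, 0, 0, 0.13, 0, 0.33]]

```text
t: 19.73
tool_pos: [0.4861, -0.0761, 0.1014]
orientation: [-27.0, 89.7, -28.6]
contact_force: [7.6, -9.2, -3.2]
gripper_width: 0.0285
```

```bash
python3 st.py
```

```text
t 19.7333 r 0.1318 tool h 0.599 h by yaw 0.597 ftan 9.02 frad -7.87 fz -3.2 w 0.0285 [ 4.86100e-01 -7.61000e-02  1.01400e-01  8.83807e+01]
```

Call:
step_arm:
  targets:
    - [[0.01, 0, 0, 0, 0.13, 0, 0.33]]

```text
t: 19.82
tool_pos: [0.4861, -0.0749, 0.1014]
orientation: [-27.0, 89.7, -29.2]
contact_force: [5.9, -10.5, -4.5]
gripper_width: 0.0284
```

```bash
python3 st.py
```

```text
t 19.8167 r 0.1318 tool h 0.608 h by yaw 0.607 ftan 10.21 frad -6.32 fz -4.5 w 0.0284 [ 4.86100e-01 -7.49000e-02  1.01400e-01  8.78076e+01]
```

Call:
step_arm:
  targets:
    - [[0.01, 0, 0, 0, 0.13, 0, 0.33]]

```text
t: 19.9
tool_pos: [0.4862, -0.0737, 0.1015]
orientation: [-26.8, 89.7, -29.5]
contact_force: [7.7, -10.7, -3.6]
gripper_width: 0.028
```

```bash
python3 st.py
```

```text
t 19.9 r 0.1317 tool h 0.617 h by yaw 0.617 ftan 10.33 frad -8.21 fz -3.6 w 0.028 [ 4.86200e-01 -7.37000e-02  1.01500e-01  8.72393e+01]
```

Call:
step_arm:
  targets:
    - [[0.01, 0, 0, 0, 0.13, 0, 0.33]]

```text
t: 19.98
tool_pos: [0.4863, -0.0725, 0.1014]
orientation: [-27.1, 89.7, -30.4]
contact_force: [6.9, -11.1, -3.8]
gripper_width: 0.0284
```

```bash
python3 st.py
```

```text
t 19.9833 r 0.1317 tool h 0.626 h by yaw 0.627 ftan 10.72 frad -7.5 fz -3.8 w 0.0284 [ 4.86300e-01 -7.25000e-02  1.01400e-01  8.66664e+01]
```

About 10.8 N while moving (trend over the last steps 9.8 → 10.7), within the firm window. Now back to park.

Call:
step_arm:
  targets:
    - [[-0.03, 0, 0, 0, -0.39, 0.05, 0.33], [-0.05, 0, 0, 0, -0.65, 0.05, 0.33], [-0.06, 0, 0, 0, -0.78, 0.06, 0.33], [-0.06, 0, 0, 0, -0.78, 0.06, 0.33], [-0.06, 0, 0, 0, -0.78, 0.06, 0.33], [-0.06, 0, 0, 0, -0.78, 0.06, 0.33], [-0.06, 0, 0, 0, -0.78, 0.06, 0.33], [-0.06, 0, 0, 0, -0.78, 0.06, 0.33], [-0.06, 0, 0, 0, -0.78, 0.06, 0.33], [-0.06, 0, 0, 0, -0.78, 0.06, 0.33]]

```text
t: 20.82
tool_pos: [0.5025, -0.1402, 0.1005]
orientation: [128.3, 89.9, 157.1]
contact_force: [-0.6, 1.4, -0.2]
gripper_width: 0.0279
```

```bash
python3 st.py
```

```text
t 20.8167 r 0.1301 tool h 0.087 h by yaw 0.065 ftan -1.51 frad -0.13 fz -0.2 w 0.0279 [ 5.025000e-01 -1.402000e-01  1.005000e-01  1.188845e+02]
```

Free-wheeling at about 1.5 N. I'll move gently to the park stop until it is felt.

Call:
step_arm:
  targets:
    - [[-0.03, 0, 0, 0, -0.4, 0, 0.33], [-0.03, 0, 0, 0, -0.4, 0, 0.33], [-0.02, 0, 0, 0, -0.3, 0, 0.33]]

```text
t: 21.07
tool_pos: [0.5084, -0.1497, 0.1006]
orientation: [123.2, 89.9, 156.6]
contact_force: [-2.4, 1.0, 1.2]
gripper_width: 0.0283
```

```bash
python3 st.py
```

```text
t 21.0667 r 0.1297 tool h 0.001 h by yaw -0.014 ftan -2.11 frad 1.49 fz 1.2 w 0.0283 [ 5.084000e-01 -1.497000e-01  1.006000e-01  1.234021e+02]
```

Call:
step_arm:
  targets:
    - [[0, 0, 0, 0, -0.15, 0, 0.33], [0, 0, 0, 0, -0.15, 0, 0.33]]

```text
t: 21.23
tool_pos: [0.5103, -0.1523, 0.1005]
orientation: [125.1, 89.9, 158.4]
contact_force: [-2.2, 0.6, -0.5]
gripper_width: 0.0283
```

```bash
python3 st.py
```

```text
t 21.2333 r 0.1296 tool h 6.26 h by yaw -0.013 ftan -1.68 frad 1.47 fz -0.5 w 0.0283 [ 5.103000e-01 -1.523000e-01  1.005000e-01  1.233291e+02]
```

Call:
step_arm:
  targets:
    - [[0, 0, 0, 0, -0.15, 0, 0.33], [0, 0, 0, 0, -0.15, 0, 0.33]]

```text
t: 21.4
tool_pos: [0.5113, -0.1538, 0.1003]
orientation: [105.2, 89.8, 138.5]
contact_force: [-7.0, 12.4, 7.1]
gripper_width: 0.0286
```

```bash
python3 st.py
```

```text
t 21.4 r 0.1296 tool h 6.246 h by yaw -0.013 ftan -14.18 frad -1.26 fz 7.1 w 0.0286 [ 5.113000e-01 -1.538000e-01  1.003000e-01  1.233251e+02]
```

Park stop felt clearly (14 N). I'll centre, open, rise and look.

Call:
step_arm:
  targets:
    - [[0, 0, 0, 0, 0.25, 0, 0.33], [0, 0, 0, 0, 0.2, 0, 0.45], [0, 0, 0, 0, 0, 0, 0.5], [0, 0, 0, 0, 0, 0, 0.5], [0, 0, 0, 0, 0, 0, 0.5], [0, 0, 0, -1.5, 0, 0, 0.5], [0, 0, 0, -1.5, 0, 0, 0.5], [0, 0, 0, -2, 0, 0, 0.5], [0, 0, 0, -2, 0, 0, 0.5], [0, 0, 0, -2, 0, 0, 0.5], [0, 0, 0, -2, 0, 0, 0.5], [0, 0, 0, 0, -1.5, -1.5, 0.5], [0, 0, 0, 0, -1.5, -1.5, 0.5], [0, 0, 0, 0, -1.5, -1.5, 0.5], [0, 0, 0, 0, -1.5, -1.5, 0.5], [0, 0, 0, 0, 0, 0, 0.5]]

```text
t: 22.73
tool_pos: [0.4926, -0.2374, 0.2108]
orientation: [-106.5, 89.9, -73.2]
contact_force: [0.5, 0.0, -0.8]
gripper_width: 0.0427
```

```bash
python3 st.py
python3 - <<'E'
from h import *
from plan import P,er
a=optics.capture("scene")[...,::-1]; b=optics.capture("top")[...,::-1]
cv2.imwrite("pics/top3.png",b);cv2.imwrite("pics/scene3.png",a)
def c_(im,x,y,w,h): return cv2.resize(np.clip(im[y:y+h,x:x+w]*1.6,0,255).astype(np.uint8),(400,int(400*h/w)),interpolation=cv2.INTER_CUBIC)
A=c_(a,165,85,170,150);B=c_(b,170,130,190,168)
cv2.imwrite("pics/c10.png",np.hstack([A[:350],B[:350]]))
for h in(0,.05,.1): print(h,proj("scene",[*(P+.13*er(212.6-np.degrees(h))),.145]))
# dark post blob in scene near prediction
g=a[100:150,200:245].mean(2); m=(g<40).astype(np.uint8); n,l,st,ce=cv2.connectedComponentsWithStats(m); print([(s.tolist()) for s in st[1:] if s[4]>30])
for n,(y0,y1,x0,x1) in(("top",(178,220,218,266)),("scene",(192,250,228,300))):
    G=[cv2.cvtColor(cv2.imread(f"pics/{n}{k}.png"),cv2.COLOR_BGR2GRAY)[y0:y1,x0:x1].astype(np.float32) for k in(0,3)]
    print(n,cv2.phaseCorrelate(G[0],G[1],cv2.createHanningWindow(G[0].shape[::-1],cv2.CV_32F)))
E
```

```text
t 22.7333 r 0.2011 tool h 5.953 h by yaw -0.013 ftan 0.35 frad -0.31 fz -0.8 w 0.0427 [  0.4926  -0.2374   0.2108 123.319 ]
0 [219.19376069 119.4255299 ]
0.05 [221.79935056 119.66402143]
0.1 [224.37722286 119.97135223]
[[17, 19, 7, 20, 110]]
top ((-2.3154559145630706, 0.6848747882583623), 1.111288810659338)
scene ((2.1390918934408774, 1.0260625182054), 1.0139878546750103)
```

View pics/c10.png

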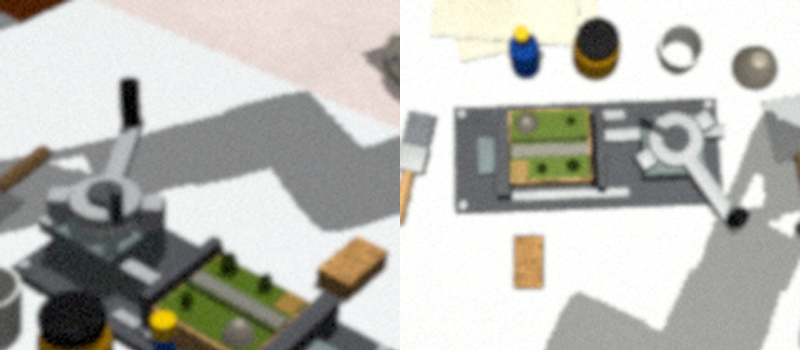

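```bash
python3 -c "
from station import env
print(env.close_job())"
```

```text
the job is handed in; nothing more can be done
None
```

I flipped the direction lever fully to tighten, clamped the tile with two handle strokes, and handed the job in at about 23 s with the arm clear. No verdict came back.

- **Lever:** I pushed the tab round until both the lever and the handle met their stops, at about 14 N. The last picture shows it pointing about 60° round, as expected for fully over.
- **Clamping:** Driving idle took 5.5–6 N. The second stroke rose to about 10.7 N along the swing while moving, with readings scattering by about 0.5 N. That is inside the firm range and well under the 16 N crush limit, but near the low end. The tile ended 6.5 mm further towards the stop.
- **Parking:** The handle swung back at 1–1.5 N, and I felt the park stop at about 14 N. The last picture shows the post at the parked position.
- **Surroundings:** In the last pictures, the neighbouring things in view look as they were.

Two checks disagreed with what I expected:
- **Fingertips:** They sit about 28 mm higher than the stated tool geometry. My first lever push therefore passed over the tab without touching it, and I redid it lower.
- **Stop distance:** I first estimated about 10 mm between tile and stop from the image. The tile actually moved 6.5 mm, so I relied on the felt force instead.

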